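# Fit the star wheel on the bottle infeed's splined drive shaft

### The arm

A 6-joint arm with a two-finger parallel gripper is mounted at the origin on the work surface. World frame = base frame: x ahead of the robot, y to its left, z up, the work surface at z = 0. Lengths are in m, angles in rad, forces in N, time in s.
With the tool pointing down it reaches from about 0.35 to 0.775 m from the base axis. Payload 5.5 kg.
Tool frame: the origin (TCP) lies between the finger pads; the fingertips stand r.nose_length ahead of it and the grasp point (between the pads) lies 6 mm ahead of it (r.nose_length is the distance from the TCP to the fingertips, in m); z points along the fingers, y is the direction in which the jaws open and shut (so a half turn about z gives the same grasp; the last joint's range is limited). The gripper opens to 85 mm and grips with 20 to 120 N. Pads are 22 mm wide; open, the fingers measure 114 mm over their backs; the gripper's body (76 mm by 85 mm) begins 54 mm behind the grasp point. The pads swing forward as they close: fully open they stand 13 mm farther back than shut.
Start: joints at [1.161, 0.313, 0.046, 1.304, 0, 1.431], TCP at [0.153, 0.554, 0.22] pointing down, gripper open.
Joint ranges: [-2.76, 2.76], [-0.86, 1.69], [-1.03, 1.26], [-2.2, 2.34], [-1.47, 1.5], [-3.14, 3.14]. Speed limits (rad/s): [2.57, 2.57, 3.14, 3.14, 3.14, 3.14].

### API

Orientations are given as a rotation vector (axis times angle).
In Python, from bench import telemetry, camera, r gives the robot as it stands.
- The arm moves only by the tool step_arm, never from a script. Its arguments are lists of equal length, an entry for each row: "jaw": the opening, from 0 (shut) to 1 (fully open); "linear": the shift along the tool's x, y, z in cm, a list of three; "angular": the turn, a rotation vector about the tool's x, y, z in degrees, a list of three. In form: {"jaw": [jaw, ...], "linear": [[tx, ty, tz], ...], "angular": [[wx, wy, wz], ...]}. A call has exactly 8 rows; each row is the pose to reach, as a shift and turn from the pose commanded when the call began, along the tool's axes at that moment; what a row does not reach only later rows make up. A row lasts 1/12 s, in which the tool goes at most 41.7 mm and 7.16 degrees, less where a joint would pass 70% of its speed; a pose out of reach is approached as far as the arm can. A call with a gripper value outside its range is refused whole. The fingers move at their own pace and stop on an object; "newtons" is the grip in N (left out, the last holds). Time passes only in rows, so rows that repeat a pose let the fingers close, or fill a call up. It gives the time, the measured TCP pose, the force and the opening at its end, in the units of the state.
- telemetry.get_state(): the state, without advancing time (a new reading comes with each control period).
- camera(name): name is "scene" or "top"; returns a dict with "frame" (384x512x3 uint8, red, green, blue), "z_map" (384x512 float32, m along the optical axis (not along the pixel's ray), 0 where there is no reading), "fx", "fy", "cx", "cy" (pixels), "position" and "orientation" of the camera in the world. Camera axes: x right, y up, looking along -z (the intrinsics and any distortion apply to the point x, -y, -z); pixel columns grow to the right and rows downward; lengths in m; the calibration is good to about 2 mm. A picture is of the moment at which its call begins.
- r.sign_off(): hands the job in, once; it reports no verdict.
The state is a dict: "t": time; "joints": joint angles; "joint_vel": joint speeds; "effort": joint torques, N m; "eef_pos": TCP position; "tcp_rot": TCP orientation; "ft_force": force on the tool from outside, world axes, zero at the start; "wrist_torque": the same for the moment, N m; "opening": finger opening in m.
Only numpy, scipy, OpenCV 4.12 (cv2) and the standard library are available. Lean on these libraries where they do the work, as an engineer would, in place of code of your own. Each camera call takes 0.05 s, during which the arm holds its last target. There are 200 camera calls.

### The job

Put the blue star wheel on the upright splined shaft of the infeed drive: feel for the teeth by rocking the wheel under light pressure until they mesh, then push it fully home, with the orange collar pressed all the way down, and let go. Work gently, never ramming the wheel against the drive, and leave the bottles and the wrench where they are.

Things in the scene. Friction and masses are not known exactly. Their poses are not given: they have to be found in the camera images.
- wheel: Loose blue plastic star wheel, 200 to 400 g, lying flat on a dark 4 mm rubber mat. Five arms (18 mm wide, 16 mm thick) reach to 61 mm radius around a ten-sided hub, 67 mm across flats and 37 mm high. Origin: centre of the underside, on the bore's axis; z up; x along one arm.
- wheel_boss (a point): Centre of the top of the wheel's white square boss, which stands on the hub from 37 to 72 mm above the wheel's underside. It is 40 x 40 mm, its flats facing the wheel's x and y: grip it across opposite flats.
- wheel_keys (a point): Centre of the mouth of the wheel's bore, in its underside. The bore is 51 mm in diameter, 34 mm deep, with five inward keys, one in line with each arm, each 10.8 mm wide, 20 mm high from the underside, their tips at 18.3 mm radius.
- drive: Fixed infeed drive on the table: base plate 170 x 150 x 12 mm and a round aluminium gearbox 110 mm across (116 mm over its dark band), its top 66 mm above the table. Origin: centre of the underside, below the axis of the upright steel shaft in its middle; z up.
- drive_seat (a point): Fixed point on the shaft's axis, 70 mm above the table, where the centre of the wheel's underside lies when the wheel is fully home.
- spline_ends (a point): Fixed point on the shaft's axis, level at first with the flat upper ends of its five splines, 20 mm above the seat. Splines are 10.8 mm wide, to 23.5 mm radius; the wheel's keys go between them (72 degree pattern, 3 degrees of play each way). The shaft's angle varies and is not measured: no orientation given tells it. It is held, turning only above 0.25 N m.
- nose_tip (a point): Fixed point where the shaft's plain round pilot nose ends at first, 31 mm above the seat: 34 mm diameter, its last 6 mm tapering to 22 mm. It centres the wheel. The shaft floats on a spring: pressed from above it sinks by about 1 mm per 4 N, at most 6 mm (hard stop), and springs back up when the keys drop in between its splines.
- collar_top (a point): Centre of the top of the orange collar, 66 mm across, around the shaft's foot. At first its top stands 8 mm above the seat; it slides down stiffly (about 8 N, more than the wheel's weight) to a firm, slightly cushioned stop level with the seat and stays where it is pushed.
- bottle1: Loose white bottle, 34 mm diameter, 95 mm tall, standing on the table near the drive. Origin: centre of its underside. Leave it alone.
- bottle2: Loose white bottle, the same. Leave it alone.
- bottle3: Loose white bottle, the same. Leave it alone.
- wrench: Loose steel wrench, 130 mm long, lying on the table beyond the mat. Leave it alone.
Mind the look-alikes: they are no part of the job. Of the things like the wheel, leave any that is red; of the rest the larger one is meant.

How it is judged:
At the end, for the whole second after the job is handed in: The wheel is on the shaft with its underside level with the seat point (at most 2.5 mm above or 4 mm below), its axis within 4 mm of the shaft's, upright within 0.06 rad, at rest and released (z of wheel in the frame of drive_seat between -0.004 and 0.0025 m and horizontal distance between wheel and drive_seat below 0.004 m and angle between wheel's own z axis and vertical below 0.06 rad and linear speed of wheel below 0.02 m/s); the robot touches nothing.
It fails at once if the wheel presses on the drive with more than 60 N (contact force between wheel and drive above 60 N).
It fails at once if a bottle is moved more than 30 mm or tipped (distance of any of bottle1, bottle2, bottle3 from where it was at the start of the episode above 0.03 m or angle between any of bottle1, bottle2, bottle3's own z axis and vertical above 0.4 rad).
It fails at once if the wrench is moved more than 30 mm (distance of wrench from where it was at the start of the episode above 0.03 m).
It also fails if it takes over 67 s, if anything falls off the work surface, if the arm or the gripper's body presses on something with over 40 N, if the wrist force passes 120 N, or if a joint passes its speed limit or range.

## Working session

There is one attempt and no reset: what is moved stays moved. The work goes in short steps, Python scripts to look and compute and a tool call to move; the robot and the scene stay as the last step left them, time stands still between calls to the robot, and variables do not carry over. Pictures are saved under pics/ and viewed, about 8 in all and at most 12, crops included, and the job is handed in when it is done.

Besides the shell and the picture viewer there is one more tool, called after ">>>" as a command line: name --argument value ..., lists and objects as JSON in quotes. step_arm: Moves the arm, as the interface text tells. Its arguments: {"type":"object","properties":{"jaw":{"type":"array","items":{"type":"number"}},"linear":{"type":"array","items":{"type":"array","items":{"type":"number"}}},"angular":{"type":"array","items":{"type":"array","items":{"type":"number"}}},"newtons":{"type":"number"}},"required":["jaw","linear","angular"]}

```bash
mkdir -p pics
cat > h.py <<'E'
import numpy as np, cv2
from scipy.spatial.transform import Rotation as R
from bench import telemetry, camera, r
def Rm(o):
    o=np.array(o,float)
    return o if o.shape==(3,3) else (R.from_rotvec(o).as_matrix() if o.size==3 else R.from_quat(o).as_matrix())
def cloud(c):
    z=c["z_map"]; v,u=np.mgrid[0:z.shape[0],0:z.shape[1]]
    p=np.stack([(u-c["cx"])/c["fx"]*z,-(v-c["cy"])/c["fy"]*z,-z],-1)
    return p@Rm(c["orientation"]).T+np.array(c["position"])
E
python3 - <<'E'
from h import *
for n in("scene","top"):
    c=camera(n); np.savez(f"{n}0.npz",**c); cv2.imwrite(f"pics/{n}0.png",cv2.resize(c["frame"][...,::-1],(800,600)))
    print(n,[ (k,c[k]) for k in c if k not in("frame","z_map")])
print(telemetry.get_state(), r.nose_length)
E
```

```text
scene [('fx', 432.06916302026934), ('fy', 432.06916302026934), ('cx', 257.7811572972836), ('cy', 195.20079825153218), ('position', array([1.24344675, 0.10423988, 0.853186  ])), ('orientation', array([0.56284288, 0.63221577, 1.62460942]))]
top [('fx', 399.28724896814805), ('fy', 399.28724896814805), ('cx', 254.41014061296443), ('cy', 194.38432339141283), ('position', array([0.39661396, 0.02928789, 0.88103542])), ('orientation', array([ 0.11520376, -0.12934653, -1.57475608]))]
{'t': 0.1, 'joints': array([1.16142569e+00, 3.13946513e-01, 4.51227833e-02, 1.30360189e+00,
       7.24184076e-06, 1.43122048e+00]), 'joint_vel': array([-1.80845664e-04, -2.12312179e-03,  4.32703466e-03, -2.17463126e-03,
        1.39004554e-05,  1.05611965e-03]), 'effort': array([ 2.13721898e-03, -4.81725883e+01,  2.99244940e+01,  1.27033077e-02,
       -1.60779459e-04,  2.64146550e-06]), 'eef_pos': array([0.15306579, 0.55377564, 0.21879833]), 'tcp_rot': array([-4.22448071e-01, -3.11260626e+00,  2.46004722e-03]), 'ft_force': array([-0.64119975, -0.37589374, -0.33800986]), 'wrist_torque': array([0.05616839, 0.01052955, 0.03381889]), 'opening': 0.0854089972690299} 0.025
```

View pics/scene0.png

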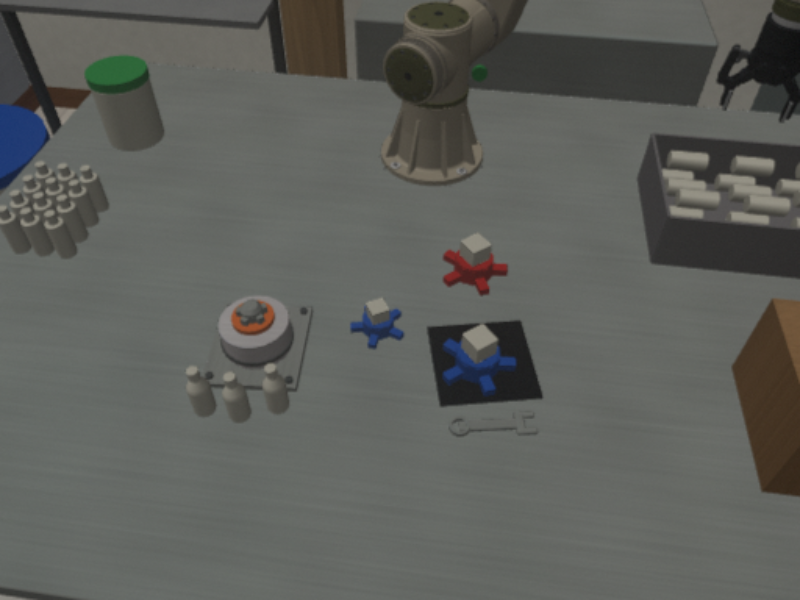

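View pics/top0.png

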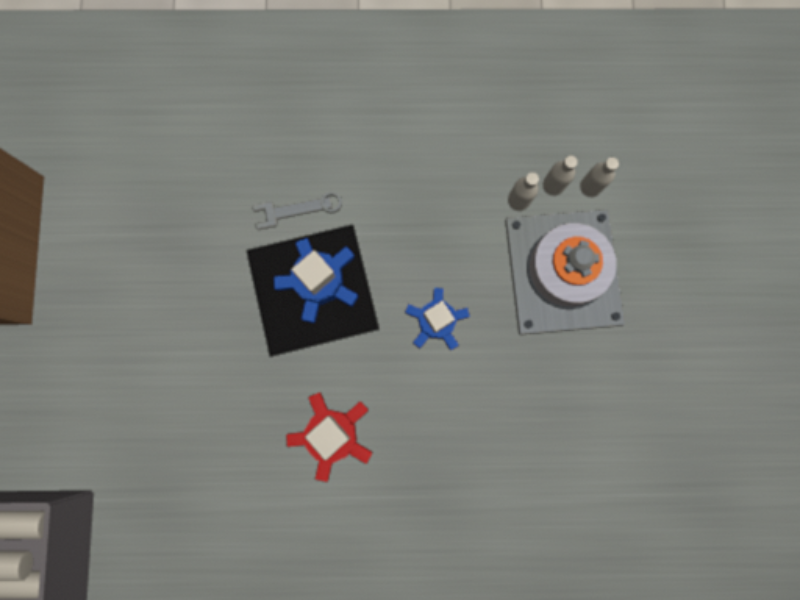

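The pictures show three candidates for the wheel: large blue on the mat (scene 480,360; top 315,275), small blue (377,322; top 437,318) and red (475,265; top 328,438). The large blue one fits the description. The drive is at top (578,260), with its bottles at (525,190), (562,172) and (602,175).

```bash
cat > m.py <<'E'
from h import *
for n,wc,dc in(("top",(315,275),(578,260)),("scene",(480,350),(254,320))):
    c=dict(np.load(f"{n}0.npz")); P=cloud(c); s=.64
    f=c["frame"].astype(int)
    u,v=int(wc[0]*s),int(wc[1]*s)
    W=P[v-35:v+35,u-35:u+35].reshape(-1,3); 
    B=W[(W[:,2]>.068)&(W[:,2]<.085)]
    q=cv2.minAreaRect((B[:,:2]*1000).astype(np.float32)); print(n,"boss z",np.median(B[:,2]),"n",len(B),q, B[:,:2].mean(0))
    u,v=int(dc[0]*s),int(dc[1]*s); sl=np.s_[v-32:v+32,u-32:u+32]
    D=P[sl].reshape(-1,3); F=f[sl].reshape(-1,3)
    g=D[(abs(D[:,2]-.066)<.004)]; q=cv2.minEnclosingCircle((g[:,:2]*1000).astype(np.float32)); print(" gearbox",q)
    o=(F[:,0]>150)&(F[:,2]<90)&(D[:,2]>.06); print(" collar",cv2.minEnclosingCircle((D[o][:,:2]*1000).astype(np.float32)),np.median(D[o][:,2]))
    N=D[D[:,2]>.094]; print(" nose",N.mean(0),cv2.minEnclosingCircle((N[:,:2]*1000).astype(np.float32)),N[:,2].max())
    # splines: band z 80..94 polar
    ctr=N[:,:2].mean(0)
    S=D[(abs(D[:,2]-.09)<.003)]; d=S[:,:2]-ctr; rr=np.hypot(*d.T); k=(rr>.0175)&(rr<.024); a=np.arctan2(d[k,1],d[k,0]); ph=np.angle(np.exp(5j*a).mean())/5
    print(" splines n",k.sum(),"phase deg",np.degrees(ph),abs(np.exp(5j*a).mean()))
    for nm,cc in(("w",wc),("d",dc)):
        u,v=int(cc[0]*s),int(cc[1]*s)
        cv2.imwrite(f"{n}_{nm}.png",cv2.resize(c["frame"][v-32:v+32,u-32:u+32,::-1],(400,300) if 0 else (300,300),interpolation=cv2.INTER_CUBIC))
cv2.imwrite("pics/crops.png",np.vstack([np.hstack([cv2.imread(f"{n}_{k}.png") for k in "wd"]) for n in("top","scene")]))
E
python3 m.py
```

```text
top boss z 0.07486081501614433 n 378 ((568.8930053710938, 134.08486938476562), (40.643577575683594, 39.719268798828125), 40.82255172729492) [0.56813591 0.13355776]
 gearbox ((579.5933837890625, -217.51632690429688), 55.117210388183594)
 collar ((499.39654541015625, -105.65347290039062), 169.62744140625) 0.07704604142544386
 nose [ 0.5635557  -0.19595912  0.16392125] ((492.58526611328125, -100.91271209716797), 161.74896240234375) 0.8810354231656939
 splines n 10 phase deg -17.607861424503692 0.8550694670213549
scene boss z 0.07492356766369557 n 255 ((571.6100463867188, 133.85418701171875), (40.34906005859375, 41.20756912231445), 40.26353073120117) [0.57360878 0.13389209]
 gearbox ((581.4874267578125, -217.7039031982422), 56.21813201904297)
 collar ((581.2955322265625, -217.2439422607422), 30.564739227294922) 0.07707816124349703
 nose [ 0.67340725 -0.17254615  0.1931232 ] ((905.5718994140625, -55.973907470703125), 373.935791015625) 0.8531859958240392
 splines n 6 phase deg -12.365608809235841 0.8545721488543567
```

View pics/crops.png

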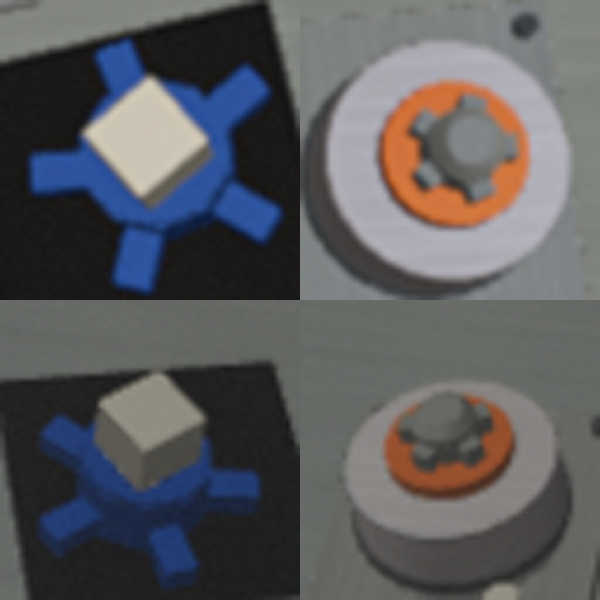

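```bash
cat > m2.py <<'E'
from h import *
c=dict(np.load("top0.npz")); P=cloud(c); f=c["frame"].astype(int); M=Rm(c["orientation"])
def ray(u,v,z):
    d=M@np.array([(u-c["cx"])/c["fx"],-(v-c["cy"])/c["fy"],-1]); return c["position"]+d*(z-c["position"][2])/d[2]
def off(cx,cy): return int(cx*.64)-32,int(cy*.64)-32
def ph(pts,ctr): 
    d=np.array(pts)[:,:2]-ctr; a=np.degrees(np.arctan2(d[:,1],d[:,0])); return np.round(a,1),np.round(np.hypot(*d.T)*1e3,1),np.degrees(np.angle(np.exp(5j*np.radians(a)).mean()))/5
o=off(578,260); pts=[ray(o[0]+(x)/300*64-.5,o[1]+y/300*64-.5,.09) for x,y in((172,102),(122,122),(125,180),(183,190),(212,147))]
print("spline manual",ph(pts,np.mean(pts,0)[:2]),np.mean(pts,0))
o=off(315,275); pts=[ray(o[0]+(x)/300*64-.5,o[1]+y/300*64-.5,.02) for x,y in((116,46),(260,80),(272,228),(133,288),(36,172))]
print("arms",ph(pts,np.array([.570,.134])),np.mean(pts,0))
# blue cloud
for n in("top","scene"):
    c2=dict(np.load(f"{n}0.npz")); P=cloud(c2); F=c2["frame"].astype(int)
    b=(F[...,2]>F[...,0]+40)&(P[...,2]>.012)&(P[...,2]<.026); X=P[b]; ctr=np.array([.570,.134]); d=X[:,:2]-ctr; rr=np.hypot(*d.T); k=(rr>.038)&(rr<.064)
    print(n,"arm phase",ph(X[k],ctr)[2],k.sum())
    S=P[(abs(P[...,2]-.09)<.004)]; c0=np.array([.5805,-.2176]); d=S[:,:2]-c0; rr=np.hypot(*d.T);k=(rr>.018)&(rr<.0255); print(n,"spl",ph(S[k],c0)[2],k.sum(),np.round(np.degrees(np.arctan2(d[k,1],d[k,0]))))
    N=P[(P[...,2]>.0975)&(P[...,2]<.11)&(np.hypot(P[...,0]-.58,P[...,1]+.218)<.03)]; print(" nose",N.mean(0),len(N))
    T=P[(P[...,2]>.088)&(P[...,2]<.1)&(np.hypot(P[...,0]-.58,P[...,1]+.218)<.16)&(np.hypot(P[...,0]-.58,P[...,1]+.218)>.06)]
    print(" bottles",np.round(T[::max(1,len(T)//8)],3).tolist())
s=telemetry.get_state(); Rt=Rm(s["tcp_rot"]); print("tool axes\n",Rt.round(3)); print("yaw y",np.degrees(np.arctan2(Rt[1,1],Rt[0,1])))
print("delta tool (cm) to boss:",100*Rt.T@(np.array([.570,.134,.0])-s["eef_pos"]))
E
python3 m2.py
```

```text
spline manual (array([ -14. ,   55.7,  129.3, -157.3,  -89. ]), array([21.2, 20.8, 22.2, 20.2, 21.4]), np.float64(-15.090590922033783)) [ 0.57932555 -0.21643741  0.09      ]
arms (array([  21.7,  -50.8, -122.3,  168.7,   95.6]), array([58.8, 59.8, 61.7, 61.9, 58.4]), np.float64(22.586342590763262)) [0.56858304 0.1326991  0.02      ]
top arm phase 23.207603469455584 439
top spl -16.35900606250202 84 [  -4.   -9.  -15.    0.   -6.  -11.  -14.  -20.  -27.   -1.  -11.  -19.
  -23.  -29.   48.   41.  -32.   51.   49.   47.   41.   60.   52.   52.
   66.   63.   61.   70.   67.   65.   73.   73.  -74.  -77.  -81.  -81.
  -84.  -87.  -85.  -87.  -91.  -92.  -93.  -99.  -97.  -98. -107. -102.
 -102.  117.  119.  119.  121.  124.  120.  123.  126.  129.  133.  130.
  133.  137.  141.  146. -146.  136.  140. -162. -157. -152. -175. -170.
 -163. -159. -155. -148. -177. -169. -166. -160. -155. -176. -171. -165.]
 nose [ 0.57904746 -0.21686694  0.09972758] 129
 bottles [[0.717, -0.206, 0.094], [0.712, -0.211, 0.096], [0.709, -0.263, 0.096], [0.707, -0.271, 0.096], [0.704, -0.209, 0.093], [0.702, 
[... 212 characters left out ...]
 -97.  113.  107.
  112.  -81.  -77.  -75.  -77.  -75.  -66.   54.   38.   53.   56.   62.
   69.  -28.  -22.    8.   42.   47.   55.   59.   63.  -33.  -26.  -18.
  -13.   -4.   -1.    8.   13.   28.   40.   44.   55.  -12.   -9.   -6.
  -14.   -7.   -4.]
 nose [ 0.58373916 -0.21729774  0.09953844] 71
 bottles [[0.682, -0.162, 0.092], [0.703, -0.261, 0.093], [0.692, -0.159, 0.095], [0.693, -0.154, 0.094], [0.696, -0.158, 0.093], [0.697, -0.158, 0.09], [0.707, -0.203, 0.091], [0.713, -0.203, 0.092], [0.72, -0.205, 0.09]]
tool axes
 [[-0.964  0.267 -0.001]
 [ 0.267  0.964 -0.001]
 [ 0.    -0.002 -1.   ]]
yaw y 74.54190766858888
delta tool (cm) to boss: [-51.37874132 -29.31104263  21.91511012]
```

>>> step_arm --jaw '[1, 1, 1, 1, 1, 1, 1, 1]' --linear '[[-3, -1.7, 0], [-6, -3.4, 0], [-9, -5.1, 0], [-12.5, -7.1, 0], [-16, -9.1, 0], [-19.5, -11.1, 0], [-23, -13.1, 0], [-26, -14.8, 0]]' --angular '[[0, 0, 4], [0, 0, 8], [0, 0, 12], [0, 0, 17], [0, 0, 21], [0, 0, 25], [0, 0, 30], [0, 0, 34]]'

```text
t: 0.77
eef_pos: [0.3656, 0.3402, 0.2193]
tcp_rot: [1.321, 2.85, -0.001]
ft_force: [0.0, -0.6, -0.8]
opening: 0.0853
```

```bash
cat > d.py <<'E'
from h import *
import sys
# usage: d.py x y z yaw_of_tool_y(deg)
x,y,z,yaw=map(float,sys.argv[1:5])
s=telemetry.get_state(); Rt=Rm(s["tcp_rot"]); a=np.radians(yaw)
Y=np.array([np.cos(a),np.sin(a),0]); Z=np.array([0,0,-1.]); T=np.stack([np.cross(Y,Z),Y,Z],1)
print("t",s["t"],"pos",s["eef_pos"].round(4),"yaw",np.degrees(np.arctan2(Rt[1,1],Rt[0,1])).round(2),"F",s["ft_force"].round(2),"T",s["wrist_torque"].round(3),"open",round(s["opening"],4),"j",s["joints"].round(2))
print("lin cm",(100*Rt.T@(np.array([x,y,z])-s["eef_pos"])).round(2),"ang",np.degrees(R.from_matrix(Rt.T@T).as_rotvec()).round(2))
E
python3 d.py .570 .134 .219 40.5
```

```text
t 0.7667 pos [0.3656 0.3402 0.2193] yaw 40.27 F [ 0.03 -0.59 -0.82] T [ 0.004 -0.012  0.029] open 0.0853 j [ 0.59  0.17 -0.14  1.26 -0.    1.46]
lin cm [-28.95   2.27   0.04] ang [-0.02  0.01 -0.23]
```

>>> step_arm --jaw '[1, 1, 1, 1, 1, 1, 1, 1]' --linear '[[-4, 0.3, 0], [-8, 0.6, 0], [-12, 0.9, 0], [-16, 1.3, 0], [-20, 1.6, 0], [-24, 1.9, 0], [-27, 2.1, 1], [-29.1, 2.25, 2]]' --angular '[[0, 0, 0], [0, 0, 0], [0, 0, 0], [0, 0, 0], [0, 0, 0], [0, 0, 0], [0, 0, 0], [0, 0, 0]]'

```text
t: 1.43
eef_pos: [0.573, 0.1331, 0.1992]
tcp_rot: [1.317, 2.851, 0.0]
ft_force: [-0.7, 0.0, -1.4]
opening: 0.0857
```

>>> step_arm --jaw '[1, 1, 1, 1, 1, 1, 1, 1]' --linear '[[0, 0, 2], [0, 0, 4], [0, 0, 6], [0, 0, 7], [0, 0, 7], [0, 0, 7], [0, 0, 7], [0, 0, 7]]' --angular '[[0, 0, 0], [0, 0, 0], [0, 0, 0], [0, 0, 0], [0, 0, 0], [0, 0, 0], [0, 0, 0], [0, 0, 0]]'

```text
t: 2.1
eef_pos: [0.5716, 0.136, 0.1311]
tcp_rot: [1.313, 2.852, 0.002]
ft_force: [-0.6, 0.4, 0.7]
opening: 0.0854
```

```bash
python3 d.py .570 .134 .070 40.5
```

```text
t 2.1 pos [0.5716 0.136  0.1311] yaw 40.56 F [-0.59  0.41  0.69] T [-0.015  0.031 -0.046] open 0.0854 j [ 0.1   0.37 -0.09  1.11  0.    0.96]
lin cm [-0.04 -0.27  6.11] ang [0.12 0.08 0.06]
```

>>> step_arm --jaw '[1, 1, 1, 1, 1, 1, 1, 1]' --linear '[[0, -0.25, 1], [0, -0.25, 2], [0, -0.25, 3], [0, -0.25, 4], [0, -0.25, 5], [0, -0.25, 6], [0, -0.25, 6], [0, -0.25, 6]]' --angular '[[0, 0, 0], [0, 0, 0], [0, 0, 0], [0, 0, 0], [0, 0, 0], [0, 0, 0], [0, 0, 0], [0, 0, 0]]'

```text
t: 2.77
eef_pos: [0.568, 0.1341, 0.0685]
tcp_rot: [-1.313, -2.852, 0.002]
ft_force: [-0.6, -0.6, -0.0]
opening: 0.0855
```

>>> step_arm --jaw '[0.3, 0.3, 0.3, 0.3, 0.3, 0.3, 0.3, 0.3]' --linear '[[0, 0, 0], [0, 0, 0], [0, 0, 0], [0, 0, 0], [0, 0, 0], [0, 0, 0], [0, 0, 0], [0, 0, 0]]' --angular '[[0, 0, 0], [0, 0, 0], [0, 0, 0], [0, 0, 0], [0, 0, 0], [0, 0, 0], [0, 0, 0], [0, 0, 0]]' --newtons 50

```text
t: 3.43
eef_pos: [0.5688, 0.1342, 0.0697]
tcp_rot: [1.314, 2.853, 0.0]
ft_force: [0.3, 0.8, -0.7]
opening: 0.0255
```

```bash
python3 d.py .570 .134 .071 40.5
```

```text
t 3.4333 pos [0.5688 0.1342 0.0697] yaw 40.54 F [ 0.33  0.83 -0.72] T [0.006 0.018 0.022] open 0.0255 j [ 0.09  0.42 -0.18  0.97  0.    0.96]
lin cm [-0.09  0.08 -0.13] ang [0.01 0.   0.04]
```

Run:
```python
from h import *
a=camera("scene"); b=camera("top")
print(telemetry.get_state()["eef_pos"])
def px(c,p):
    q=Rm(c["orientation"]).T@(np.array(p)-c["position"]); return c["cx"]+c["fx"]*q[0]/-q[2], c["cy"]-c["fy"]*q[1]/-q[2]
I=[]
for c in(a,b):
    u,v=map(int,px(c,[.57,.134,.06])); print(u,v); I.append(cv2.resize(c["frame"][v-50:v+50,u-50:u+50,::-1],(400,400),interpolation=cv2.INTER_CUBIC))
cv2.imwrite("pics/g1.png",np.hstack(I))
```

```text
[0.56876979 0.13415523 0.06960532]
306 219
200 173
```

View pics/g1.png

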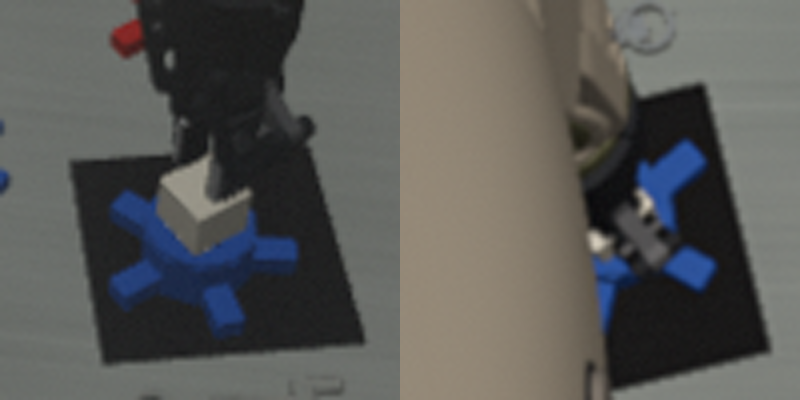

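Run:
```python
from h import *
c=camera("scene"); P=cloud(c)
u0,v0=306-50,219-50
for v in range(150,232,8):
    print(v,[tuple((P[v0+v//4,u0+u//4]*1000).round().astype(int)) for u in (180,200,212,220,228,236,246)])
s=telemetry.get_state(); Rt=Rm(s["tcp_rot"])
# all points in tool frame near the fingers, lowest dark ones
F=c["frame"].astype(int); m=(F.max(-1)<110)&(np.linalg.norm(P-s["eef_pos"],axis=-1)<.07)&(P[...,2]>.05)
q=(P[m]-s["eef_pos"])@Rt*1000; print(len(q)); i=np.argsort(-q[:,2])[:25]; print(q[i].round().astype(int).tolist())
```

```text
150 [(np.int64(566), np.int64(118), np.int64(100)), (np.int64(555), np.int64(130), np.int64(90)), (np.int64(591), np.int64(135), np.int64(130)), (np.int64(596), np.int64(139), np.int64(136)), (np.int64(593), np.int64(144), np.int64(134)), (np.int64(593), np.int64(148), np.int64(135)), (np.int64(593), np.int64(152), np.int64(135))]
158 [(np.int64(565), np.int64(118), np.int64(92)), (np.int64(554), np.int64(130), np.int64(82)), (np.int64(591), np.int64(136), np.int64(124)), (np.int64(598), np.int64(140), np.int64(132)), (np.int64(593), np.int64(144), np.int64(127)), (np.int64(598), np.int64(148), np.int64(133)), (np.int64(612), np.int64(152), np.int64(150))]
166 [(np.int64(564), np.int64(119), np.int64(83)), (np.int64(555), np.int64(131), np.int64(75)), (np.int64(589), np.int64(136), np.int64(115)), (np.int64(594), np.int64(141), np.int64(121)), (np.int64(594), np.int64(145), np.int64(122)), (np.int64(602), np.int64(149), np.int64(132)), (np.int64(609), np.int64(153), np.int64(140))]
174 [(np.int64(564), np.int64(120), np.int64(76)), (np.int64(562), np.int64(131), np.int64(76)), (np.in
[... 2188 characters left out ...]
(51))]
230 [(np.int64(589), np.int64(123), np.int64(55)), (np.int64(597), np.int64(135), np.int64(66)), (np.int64(588), np.int64(142), np.int64(56)), (np.int64(587), np.int64(147), np.int64(56)), (np.int64(582), np.int64(152), np.int64(52)), (np.int64(576), np.int64(157), np.int64(45)), (np.int64(572), np.int64(162), np.int64(40))]
421
[[-8, 19, 20], [-16, 22, 19], [15, 20, 19], [-22, -7, 19], [-7, 21, 18], [-19, 21, 18], [17, 22, 18], [-17, 19, 18], [5, 22, 18], [-20, -5, 18], [-2, 22, 18], [-11, 23, 17], [2, 21, 17], [-21, -16, 17], [-19, -10, 17], [12, 20, 17], [-22, 21, 17], [-4, 21, 17], [8, 21, 16], [-22, 14, 16], [17, 20, 16], [-21, 4, 16], [-21, 15, 15], [-13, 20, 15], [-20, -2, 15]]
```

Run:
```python
from h import *
c=dict(np.load("scene0.npz")); P=cloud(c); e=np.array([.15307,.55378,.2188])
d=np.hypot(P[...,0]-e[0],P[...,1]-e[1]); m=(d<.08)&(P[...,2]>.1)&(P[...,2]<.4)
q=P[m]; i=np.argsort(q[:,2])[:15]; print(len(q),q[i].round(3).tolist())
s=telemetry.get_state(); print(s["t"],s["eef_pos"],s["joints"],s["effort"].round(1),s["opening"], [k for k in dir(r) if k[0]!='_'])
c=camera("scene"); P=cloud(c); e=s["eef_pos"]
Rt=Rm(s["tcp_rot"]); F=c["frame"].astype(int); q=(P-e)@Rt; m=(np.linalg.norm(P-e,axis=-1)<.12)&(P[...,2]>.08)&(F.max(-1)<110)
q=q[m]*1000
for lo in range(-60,60,8):
    k=q[(q[:,1]>=lo)&(q[:,1]<lo+8)]
    if len(k): print(lo,len(k),"x",k[:,0].min().round(),k[:,0].max().round(),"max toolz",np.sort(k[:,2])[-3:].round())
```

```text
2021 [[0.106, 0.513, 0.1], [0.095, 0.584, 0.1], [0.107, 0.602, 0.1], [0.1, 0.583, 0.1], [0.107, 0.504, 0.1], [0.224, 0.52, 0.1], [0.105, 0.585, 0.1], [0.103, 0.6, 0.1], [0.201, 0.583, 0.1], [0.223, 0.528, 0.1], [0.11, 0.489, 0.101], [0.107, 0.61, 0.101], [0.104, 0.533, 0.101], [0.225, 0.522, 0.101], [0.211, 0.584, 0.101]]
3.5833 [0.56873881 0.13415652 0.06957893] [ 9.42828565e-02  4.16087725e-01 -1.84315114e-01  9.70441145e-01
  5.69966411e-05  9.57480862e-01] [  0.  -50.8  26.9   0.    0.   -0. ] 0.02557602942605755 ['Unreachable', 'nose_length', 'sign_off']
-60 19 x -14.0 -5.0 max toolz [-84. -84. -83.]
-52 41 x -14.0 -3.0 max toolz [-69. -67. -63.]
-44 38 x -15.0 -2.0 max toolz [-61. -58. -53.]
-36 12 x -14.0 -7.0 max toolz [-60. -59. -55.]
-28 19 x -19.0 7.0 max toolz [-31. -28. -25.]
-20 156 x -22.0 12.0 max toolz [-13. -13. -11.]
-12 46 x -21.0 3.0 max toolz [-30. -30. -18.]
-4 12 x -13.0 -11.0 max toolz [-94. -94. -87.]
4 14 x -20.0 -12.0 max toolz [-87. -84. -80.]
12 95 x -21.0 7.0 max toolz [-18. -18. -14.]
20 177 x -19.0 14.0 max toolz [-20. -18. -16.]
28 16 x -13.0 3.0 max toolz [-63. -63. -59.]
36 21 x -16.0 5.0 max toolz [-61. -61. -57.]
44 46 x -15.0 11.0 max toolz [-65. -62. -60.]
52 28 x -14.0 10.0 max toolz [-79. -78. -77.]
```

The crop shows the fingertips closed above the boss top, at about (225,195) in the scene half. The tips therefore really sit about 35–40 mm higher than the stated tool frame implies. I'll reopen, go lower in stages and measure the tips.

>>> step_arm --jaw '[1, 1, 1, 1, 1, 1, 1, 1]' --linear '[[0, 0, 0], [0, 0, 0], [0, 0, 0], [0, 0, 0], [0, 0, 0], [0, 0, 0], [0, 0, 0.5], [0, 0, 1]]' --angular '[[0, 0, 0], [0, 0, 0], [0, 0, 0], [0, 0, 0], [0, 0, 0], [0, 0, 0], [0, 0, 0], [0, 0, 0]]'

```text
t: 4.3
eef_pos: [0.5691, 0.1342, 0.0595]
tcp_rot: [1.314, 2.853, 0.001]
ft_force: [0.0, -0.1, -0.7]
opening: 0.0853
```

```bash
cat > tip.py <<'E'
from h import *
s=telemetry.get_state(); e=s["eef_pos"]; Rt=Rm(s["tcp_rot"]); c=camera("scene"); P=cloud(c); F=c["frame"].astype(int)
q=(P-e)@Rt*1000; blue=(F[...,2]>F[...,0]+25)
m=(np.linalg.norm(P-e,axis=-1)<.12)&(F.max(-1)<110)&(~blue)&(P[...,2]>.03); q=q[m]
for lo in range(-64,64,8):
    k=q[(q[:,1]>=lo)&(q[:,1]<lo+8)]
    if len(k): print(lo,len(k),"x",k[:,0].min().round(),k[:,0].max().round(),"max toolz",np.sort(k[:,2])[-3:].round(),"world z",(1000*e[2]-k[:,2].max()).round())
def px(p):
    q=Rm(c["orientation"]).T@(np.array(p)-c["position"]); return c["cx"]+c["fx"]*q[0]/-q[2], c["cy"]-c["fy"]*q[1]/-q[2]
u,v=map(int,px([e[0],e[1],.07])); cv2.imwrite("pics/tip%d.png"%int(s["t"]*100),cv2.resize(c["frame"][v-50:v+50,u-50:u+50,::-1],(500,500),interpolation=cv2.INTER_CUBIC)); print(s["t"],e,s["ft_force"])
E
python3 tip.py; ls pics
```

```text
-64 44 x -14.0 6.0 max toolz [-74. -72. -68.] world z 127.0
-56 29 x -14.0 5.0 max toolz [-45. -38. -35.] world z 95.0
-48 105 x -15.0 12.0 max toolz [-25. -25. -24.] world z 83.0
-40 9 x -19.0 -15.0 max toolz [-88. -87. -83.] world z 142.0
-32 9 x -18.0 -16.0 max toolz [-94. -88. -88.] world z 147.0
-24 23 x -21.0 17.0 max toolz [-1. -0.  7.] world z 52.0
-16 43 x -22.0 -10.0 max toolz [13. 14. 14.] world z 46.0
-8 32 x -22.0 -9.0 max toolz [13. 15. 15.] world z 45.0
0 25 x -22.0 -10.0 max toolz [13. 14. 16.] world z 44.0
8 38 x -22.0 -10.0 max toolz [13. 15. 16.] world z 43.0
16 130 x -22.0 14.0 max toolz [16. 16. 18.] world z 42.0
24 43 x -19.0 12.0 max toolz [-84. -84. -82.] world z 142.0
32 48 x -19.0 9.0 max toolz [-81. -76. -75.] world z 135.0
40 55 x -19.0 0.0 max toolz [-32. -31. -29.] world z 88.0
48 70 x -15.0 7.0 max toolz [-32. -32. -31.] world z 91.0
56 24 x -13.0 6.0 max toolz [-41. -39. -38.] world z 97.0
4.3 [0.56909012 0.1341861  0.05951186] [ 0.02234526 -0.07615286 -0.71290749]
crops.png
g1.png
scene0.png
tip430.png
top0.png
```

>>> step_arm --jaw '[1, 1, 1, 1, 1, 1, 1, 1]' --linear '[[0, 0, 0.5], [0, 0, 1], [0, 0, 1.5], [0, 0, 2], [0, 0, 2.5], [0, 0, 2.7], [0, 0, 2.7], [0, 0, 2.7]]' --angular '[[0, 0, 0], [0, 0, 0], [0, 0, 0], [0, 0, 0], [0, 0, 0], [0, 0, 0], [0, 0, 0], [0, 0, 0]]'

```text
t: 5.02
eef_pos: [0.5687, 0.1341, 0.0324]
tcp_rot: [-1.314, -2.853, 0.0]
ft_force: [-0.2, -0.9, 0.0]
opening: 0.0854
```

>>> step_arm --jaw '[0.3, 0.3, 0.3, 0.3, 0.3, 0.3, 0.3, 0.3]' --linear '[[0, 0, 0], [0, 0, 0], [0, 0, 0], [0, 0, 0], [0, 0, 0], [0, 0, 0], [0, 0, 0], [0, 0, 0]]' --angular '[[0, 0, 0], [0, 0, 0], [0, 0, 0], [0, 0, 0], [0, 0, 0], [0, 0, 0], [0, 0, 0], [0, 0, 0]]' --newtons 60

```text
t: 5.68
eef_pos: [0.5694, 0.1342, 0.0332]
tcp_rot: [1.314, 2.852, 0.001]
ft_force: [1.1, 0.9, 4.9]
opening: 0.039
```

```bash
python3 tip.py; python3 d.py .57 .134 .17 40.5
```

```text
-64 10 x -13.0 -11.0 max toolz [-89. -89. -84.] world z 117.0
-56 42 x -14.0 7.0 max toolz [-64. -64. -59.] world z 92.0
-48 41 x -14.0 0.0 max toolz [-63. -58. -58.] world z 91.0
-40 8 x -12.0 -7.0 max toolz [-38. -34. -27.] world z 61.0
-32 20 x -18.0 -1.0 max toolz [-39. -34. -26.] world z 59.0
-24 86 x -21.0 11.0 max toolz [-29. -24. -18.] world z 52.0
-16 48 x -22.0 -10.0 max toolz [-12. -12. -11.] world z 44.0
-8 33 x -23.0 -10.0 max toolz [-19. -19. -12.] world z 45.0
0 27 x -22.0 -12.0 max toolz [-13. -12. -10.] world z 43.0
8 37 x -22.0 18.0 max toolz [-14. -13. -11.] world z 44.0
16 129 x -22.0 11.0 max toolz [-13. -12. -12.] world z 45.0
24 127 x -18.0 10.0 max toolz [-22. -19. -17.] world z 50.0
32 34 x -13.0 3.0 max toolz [-29. -28. -27.] world z 60.0
40 20 x -14.0 -4.0 max toolz [-63. -58. -57.] world z 90.0
48 48 x -14.0 11.0 max toolz [-64. -63. -60.] world z 94.0
56 31 x -14.0 11.0 max toolz [-81. -80. -77.] world z 111.0
5.6833 [0.56940371 0.13424413 0.03319627] [1.07649036 0.91271076 4.89583615]
t 5.7333 pos [0.5694 0.1342 0.0332] yaw 40.54 F [0.74 0.52 5.48] T [-0.04  -0.003  0.003] open 0.0388 j [ 0.09  0.45 -0.23  0.89  0.    0.96]
lin cm [ -0.07   0.05 -13.68] ang [0.07 0.04 0.04]
```

>>> step_arm --jaw '[0.3, 0.3, 0.3, 0.3, 0.3, 0.3, 0.3, 0.3]' --linear '[[0, 0, -0.5], [0, 0, -2], [0, 0, -4], [0, 0, -6.5], [0, 0, -9], [0, 0, -11], [0, 0, -12.5], [0, 0, -13]]' --angular '[[0, 0, 0], [0, 0, 0], [0, 0, 0], [0, 0, 0], [0, 0, 0], [0, 0, 0], [0, 0, 0], [0, 0, 0]]'

```text
t: 6.4
eef_pos: [0.5693, 0.1342, 0.1647]
tcp_rot: [1.314, 2.852, 0.002]
ft_force: [0.4, 0.0, -2.6]
opening: 0.0392
```

```bash
python3 tip.py|tail -1; python3 d.py .5805 -.2172 .163 38; mv pics/tip6*.png pics/lift.png
```

```text
6.4 [0.56928001 0.13416935 0.16465092] [ 0.43294831  0.03710593 -2.57441474]
t 6.45 pos [0.5694 0.1342 0.1644] yaw 40.54 F [ 0.47  0.64 -1.32] T [-0.003 -0.008 -0.024] open 0.0388 j [ 0.09  0.35 -0.04  1.18  0.    0.96]
lin cm [-27.43 -21.99   0.13] ang [0.1  0.07 2.54]
```

View pics/lift.png

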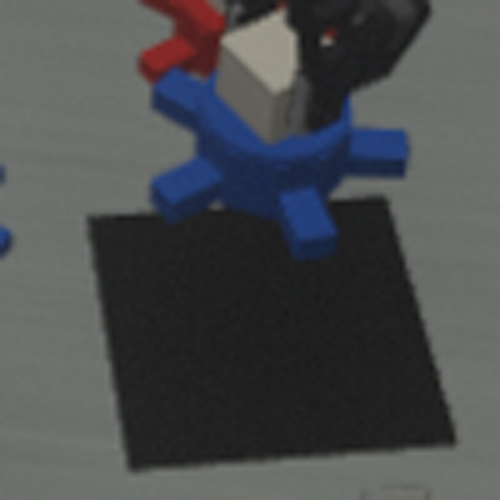

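>>> step_arm --jaw '[0.3, 0.3, 0.3, 0.3, 0.3, 0.3, 0.3, 0.3]' --linear '[[-1, -0.8, 0], [-3, -2.4, 0], [-5.5, -4.4, 0], [-8, -6.4, 0], [-10.5, -8.4, 0], [-13, -10.4, 0], [-15.5, -12.4, 0], [-18, -14.4, 0]]' --angular '[[0, 0, 0], [0, 0, 0], [0, 0, 0.5], [0, 0, 1], [0, 0, 1.5], [0, 0, 2], [0, 0, 2.5], [0, 0, 2.5]]'

```text
t: 7.12
eef_pos: [0.5746, -0.0981, 0.1604]
tcp_rot: [-1.376, -2.82, 0.001]
ft_force: [0.3, -0.6, -2.2]
opening: 0.0392
```

>>> step_arm --jaw '[0.3, 0.3, 0.3, 0.3, 0.3, 0.3, 0.3, 0.3]' --linear '[[-2.5, -1.9, 0], [-5, -3.8, 0], [-7, -5.4, 0], [-8.5, -6.4, 0], [-9.3, -6.9, 0], [-9.7, -7.1, 0], [-9.8, -7.2, 0], [-9.8, -7.2, 0]]' --angular '[[0, 0, 0], [0, 0, 0], [0, 0, 0], [0, 0, 0], [0, 0, 0], [0, 0, 0], [0, 0, 0], [0, 0, 0]]'

```text
t: 7.78
eef_pos: [0.5796, -0.2171, 0.1618]
tcp_rot: [-1.375, -2.823, -0.001]
ft_force: [-0.1, 1.2, -2.3]
opening: 0.0394
```

```bash
python3 d.py .580 -.2174 .164 38
cat > w.py <<'E'
from h import *
s=telemetry.get_state(); e=s["eef_pos"]; uz=e[2]-.0292
for n in("scene","top"):
    c=camera(n); P=cloud(c); F=c["frame"].astype(int)
    b=(F[...,2]>F[...,0]+40)&(abs(P[...,2]-uz-.016)<.005)&(np.hypot(P[...,0]-e[0],P[...,1]-e[1])<.075); X=P[b]
    if len(X)<30: print(n,"few",len(X)); continue
    from scipy.optimize import least_squares
    # arm-top star fit: centre and phase; push points inside the star outline
    def res(p):
        d=X[:,:2]-p[:2]; a=np.arctan2(d[:,1],d[:,0])-p[2]; rr=np.hypot(*d.T); k=np.round(a/(2*np.pi/5))*2*np.pi/5; a=a-k
        lat=np.abs(rr*np.sin(a))-.009; rad=rr*np.cos(a)-.061
        return np.r_[np.maximum(lat,0),np.maximum(rad,0)]
    best=min((least_squares(res,[e[0],e[1],np.radians(g)]) for g in(10,20,30)),key=lambda z:z.cost)
    print(n,len(X),"ctr",best.x[:2].round(4),"minus tcp mm",((best.x[:2]-e[:2])*1000).round(1),"phase",(np.degrees(best.x[2])%72).round(1),"z",np.median(X[:,2]).round(4),"exp",uz+.016,"cost",best.cost)
E
python3 w.py
```

```text
t 7.7833 pos [ 0.5796 -0.2171  0.1618] yaw 38.06 F [-0.12  1.25 -2.34] T [0.093 0.028 0.012] open 0.0394 j [-0.49  0.42  0.06  1.21  0.    0.42]
lin cm [-0.05  0.02 -0.22] ang [-0.02 -0.1   0.06]
scene 277 ctr [ 0.5812 -0.2166] minus tcp mm [1.7 0.5] phase 20.7 z 0.1475 exp 0.1485631455684266 cost 3.977355184980983e-05
top 521 ctr [ 0.576  -0.2133] minus tcp mm [-3.6  3.8] phase 20.8 z 0.1478 exp 0.1485631455684266 cost 0.0003211772727088913
```

>>> step_arm --jaw '[0.3, 0.3, 0.3, 0.3, 0.3, 0.3, 0.3, 0.3]' --linear '[[-0.07, 0, 0.4], [-0.07, 0, 0.8], [-0.07, 0, 1.2], [-0.07, 0, 1.6], [-0.07, 0, 2.0], [-0.07, 0, 2.4], [-0.07, 0, 2.6], [-0.07, 0, 2.6]]' --angular '[[0, 0, 0], [0, 0, 0], [0, 0, 0], [0, 0, 0], [0, 0, 0], [0, 0, 0], [0, 0, 0], [0, 0, 0]]'

```text
t: 8.55
eef_pos: [0.5801, -0.2181, 0.1358]
tcp_rot: [-1.376, -2.823, -0.0]
ft_force: [-0.7, 0.0, -2.0]
opening: 0.0394
```

```bash
python3 d.py .580 -.2176 .1192 37.5;python3 tip.py | tail -1
```

```text
t 8.55 pos [ 0.5801 -0.2181  0.1358] yaw 38.04 F [-0.7   0.   -1.97] T [-0.046  0.011  0.031] open 0.0394 j [-0.49  0.43  0.02  1.15  0.    0.42]
lin cm [0.04 0.03 1.66] ang [-0.02 -0.07  0.54]
8.55 [ 0.58005885 -0.21814917  0.13577631] [-0.69917859  0.00340705 -1.97236165]
```

>>> step_arm --jaw '[0.3, 0.3, 0.3, 0.3, 0.3, 0.3, 0.3, 0.3]' --linear '[[0.03, 0.02, 0.2], [0.03, 0.02, 0.4], [0.03, 0.02, 0.6], [0.03, 0.02, 0.8], [0.03, 0.02, 0.95], [0.03, 0.02, 1.1], [0.03, 0.02, 1.2], [0.03, 0.02, 1.2]]' --angular '[[0, 0, 0.5], [0, 0, 0.5], [0, 0, 0.5], [0, 0, 0.5], [0, 0, 0.5], [0, 0, 0.5], [0, 0, 0.5], [0, 0, 0.5]]'

```text
t: 9.27
eef_pos: [0.5803, -0.2179, 0.1242]
tcp_rot: [-1.388, -2.818, -0.0]
ft_force: [0.1, 0.0, -2.4]
opening: 0.0393
```

```bash
python3 d.py .580 -.2176 .1192 37.5
```

```text
t 9.2667 pos [ 0.5803 -0.2179  0.1242] yaw 37.54 F [ 0.11  0.02 -2.41] T [ 0.017 -0.025 -0.004] open 0.0393 j [-0.49  0.44 -0.    1.13  0.    0.43]
lin cm [ 0.04 -0.    0.5 ] ang [-0.01 -0.03  0.04]
```

>>> step_arm --jaw '[0.3, 0.3, 0.3, 0.3, 0.3, 0.3, 0.3, 0.3]' --linear '[[0, 0, 0.1], [0, 0, 0.2], [0, 0, 0.3], [0, 0, 0.4], [0, 0, 0.5], [0, 0, 0.6], [0, 0, 0.7], [0, 0, 0.7]]' --angular '[[0, 0, 0], [0, 0, 0], [0, 0, 0], [0, 0, 0], [0, 0, 0], [0, 0, 0], [0, 0, 0], [0, 0, 0]]'

```text
t: 9.93
eef_pos: [0.5803, -0.2179, 0.1173]
tcp_rot: [-1.388, -2.818, -0.0]
ft_force: [0.6, 0.3, -2.8]
opening: 0.0393
```

```bash
python3 d.py .580 -.2176 .1192 37.5
```

```text
t 9.9333 pos [ 0.5803 -0.2179  0.1173] yaw 37.54 F [ 0.6   0.34 -2.82] T [-0.028 -0.013 -0.027] open 0.0393 j [-0.49  0.44 -0.01  1.11  0.    0.43]
lin cm [ 0.04 -0.01 -0.19] ang [ 0.   -0.02  0.04]
```

>>> step_arm --jaw '[0.3, 0.3, 0.3, 0.3, 0.3, 0.3, 0.3, 0.3]' --linear '[[0, 0, 0.1], [0, 0, 0.2], [0, 0, 0.3], [0, 0, 0.4], [0, 0, 0.5], [0, 0, 0.5], [0, 0, 0.5], [0, 0, 0.5]]' --angular '[[0, 0, 0], [0, 0, 0], [0, 0, 0], [0, 0, 0], [0, 0, 0], [0, 0, 0], [0, 0, 0], [0, 0, 0]]'

```text
t: 10.6
eef_pos: [0.5804, -0.2179, 0.1125]
tcp_rot: [-1.388, -2.818, -0.0]
ft_force: [0.2, 0.4, -2.7]
opening: 0.0392
```

```bash
python3 d.py .580 -.2176 .1192 37.5
```

```text
t 10.6 pos [ 0.5804 -0.2179  0.1125] yaw 37.55 F [ 0.18  0.37 -2.67] T [ 0.057 -0.084 -0.003] open 0.0392 j [-0.49  0.45 -0.02  1.1   0.    0.43]
lin cm [ 0.05 -0.02 -0.67] ang [ 0.   -0.01  0.05]
```

>>> step_arm --jaw '[0.3, 0.3, 0.3, 0.3, 0.3, 0.3, 0.3, 0.3]' --linear '[[0, 0, 0.1], [0, 0, 0.2], [0, 0, 0.3], [0, 0, 0.4], [0, 0, 0.5], [0, 0, 0.6], [0, 0, 0.7], [0, 0, 0.7]]' --angular '[[0, 0, 0], [0, 0, 0], [0, 0, 0], [0, 0, 0], [0, 0, 0], [0, 0, 0], [0, 0, 0], [0, 0, 0]]'

```text
t: 11.27
eef_pos: [0.5805, -0.218, 0.1062]
tcp_rot: [1.388, 2.818, 0.0]
ft_force: [-1.8, 0.8, 3.0]
opening: 0.0394
```

```bash
python3 d.py .580 -.2176 .1192 37.5
```

```text
t 11.2667 pos [ 0.5805 -0.218   0.1062] yaw 37.54 F [-1.8   0.85  3.05] T [0.268 0.379 0.035] open 0.0394 j [-0.49  0.45 -0.03  1.09  0.    0.43]
lin cm [ 0.06 -0.02 -1.3 ] ang [0.02 0.03 0.04]
```

>>> step_arm --jaw '[0.3, 0.3, 0.3, 0.3, 0.3, 0.3, 0.3, 0.3]' --linear '[[0, 0, 0.07], [0, 0, 0.14], [0, 0, 0.21], [0, 0, 0.28], [0, 0, 0.35], [0, 0, 0.42], [0, 0, 0.5], [0, 0, 0.5]]' --angular '[[0, 0, 0], [0, 0, 0], [0, 0, 0], [0, 0, 0], [0, 0, 0], [0, 0, 0], [0, 0, 0], [0, 0, 0]]'

```text
t: 11.93
eef_pos: [0.5805, -0.218, 0.1003]
tcp_rot: [-1.388, -2.818, -0.0]
ft_force: [-1.8, 2.0, 3.5]
opening: 0.0393
```

```bash
python3 d.py .580 -.2176 .0992 37.5
```

```text
t 11.9333 pos [ 0.5805 -0.218   0.1003] yaw 37.54 F [-1.76  2.01  3.47] T [0.206 0.28  0.025] open 0.0393 j [-0.49  0.46 -0.04  1.07  0.    0.43]
lin cm [ 0.06 -0.02  0.11] ang [ 0.   -0.01  0.04]
```

>>> step_arm --jaw '[0.3, 0.3, 0.3, 0.3, 0.3, 0.3, 0.3, 0.3]' --linear '[[0, 0, 0.02], [0, 0, 0.05], [0, 0, 0.07], [0, 0, 0.1], [0, 0, 0.12], [0, 0, 0.15], [0, 0, 0.15], [0, 0, 0.15]]' --angular '[[0, 0, 0], [0, 0, 0], [0, 0, 0], [0, 0, 0], [0, 0, 0], [0, 0, 0], [0, 0, 0], [0, 0, 0]]'

```text
t: 12.6
eef_pos: [0.5805, -0.218, 0.0992]
tcp_rot: [1.388, 2.818, 0.0]
ft_force: [-1.2, 1.0, 4.9]
opening: 0.0392
```

```bash
python3 d.py .580 -.2176 .0992 37.5
```

```text
t 12.6 pos [ 0.5805 -0.218   0.0992] yaw 37.54 F [-1.19  1.04  4.93] T [ 0.31   0.39  -0.013] open 0.0392 j [-0.49  0.46 -0.04  1.07  0.    0.43]
lin cm [ 0.06 -0.02 -0.  ] ang [0.01 0.   0.04]
```

>>> step_arm --jaw '[0.3, 0.3, 0.3, 0.3, 0.3, 0.3, 0.3, 0.3]' --linear '[[0, 0, 0.02], [0, 0, 0.04], [0, 0, 0.06], [0, 0, 0.08], [0, 0, 0.1], [0, 0, 0.1], [0, 0, 0.1], [0, 0, 0.1]]' --angular '[[0, 0, 0], [0, 0, 0], [0, 0, 0], [0, 0, 0], [0, 0, 0], [0, 0, 0], [0, 0, 0], [0, 0, 0]]'

```text
t: 13.27
eef_pos: [0.5805, -0.218, 0.0992]
tcp_rot: [1.388, 2.817, -0.0]
ft_force: [-3.0, 2.5, 10.5]
opening: 0.0394
```

```bash
python3 d.py .580 -.2176 .0992 37.5
```

```text
t 13.2667 pos [ 0.5805 -0.218   0.0992] yaw 37.54 F [-3.05  2.49 10.49] T [0.494 0.795 0.018] open 0.0394 j [-0.49  0.46 -0.04  1.07  0.    0.43]
lin cm [ 0.07 -0.02 -0.  ] ang [0.02 0.05 0.04]
```

>>> step_arm --jaw '[0.3, 0.3, 0.3, 0.3, 0.3, 0.3, 0.3, 0.3]' --linear '[[0, 0, 0.02], [0, 0, 0.04], [0, 0, 0.06], [0, 0, 0.08], [0, 0, 0.1], [0, 0, 0.12], [0, 0, 0.12], [0, 0, 0.12]]' --angular '[[0, 0, 0], [0, 0, 0], [0, 0, 0], [0, 0, 0], [0, 0, 0], [0, 0, 0], [0, 0, 0], [0, 0, 0]]'

```text
t: 13.93
eef_pos: [0.5806, -0.2181, 0.0991]
tcp_rot: [1.388, 2.817, -0.0]
ft_force: [-5.8, 3.5, 16.0]
opening: 0.0397
```

```bash
python3 d.py .580 -.2176 .0992 37.5
```

```text
t 13.9333 pos [ 0.5806 -0.2181  0.0991] yaw 37.55 F [-5.79  3.53 15.96] T [0.677 1.253 0.052] open 0.0397 j [-0.49  0.46 -0.04  1.07 -0.    0.43]
lin cm [ 0.07 -0.02 -0.01] ang [0.03 0.09 0.05]
```

Firm stop: the force rises to about 18 N with no movement, at the expected seat height. Next I relieve the pressure, release and retreat.

>>> step_arm --jaw '[0.3, 0.3, 0.5, 0.7, 0.9, 1, 1, 1]' --linear '[[0, 0, -0.1], [0, 0, -0.2], [0, 0, -0.2], [0, 0, -0.2], [0, 0, -0.2], [0, 0, -0.2], [0, 0, -0.2], [0, 0, -0.2]]' --angular '[[0, 0, 0], [0, 0, 0], [0, 0, 0], [0, 0, 0], [0, 0, 0], [0, 0, 0], [0, 0, 0], [0, 0, 0]]'

```text
t: 14.6
eef_pos: [0.5804, -0.218, 0.0986]
tcp_rot: [-1.388, -2.818, -0.0]
ft_force: [-0.2, -0.0, -0.9]
opening: 0.0856
```

>>> step_arm --jaw '[1, 1, 1, 1, 1, 1, 1, 1]' --linear '[[0, 0, 0], [0, 0, 0], [0, 0, -0.5], [0, 0, -1.5], [0, 0, -3], [0, 0, -5], [0, 0, -7.5], [0, 0, -10]]' --angular '[[0, 0, 0], [0, 0, 0], [0, 0, 0], [0, 0, 0], [0, 0, 0], [0, 0, 0], [0, 0, 0], [0, 0, 0]]'

```text
t: 15.27
eef_pos: [0.5802, -0.2178, 0.2006]
tcp_rot: [-1.388, -2.818, -0.0]
ft_force: [0.6, 0.1, 0.1]
opening: 0.0856
```

```bash
python3 d.py .45 0 .2 37.5
```

```text
t 15.2667 pos [ 0.5802 -0.2178  0.2006] yaw 37.54 F [0.62 0.06 0.1 ] T [-0.003 -0.012  0.034] open 0.0856 j [-0.49  0.41  0.14  1.3   0.    0.43]
lin cm [25.2   2.95  0.07] ang [ 0.01 -0.01  0.04]
```

Moving aside for a clear view of the result.

>>> step_arm --jaw '[1, 1, 1, 1, 1, 1, 1, 1]' --linear '[[2, 0.2, -1], [5, 0.6, -2], [8, 1, -2], [11, 1.3, -2], [14, 1.6, -2], [17, 2, -2], [20, 2.3, -2], [22, 2.5, -2]]' --angular '[[0, 0, 0], [0, 0, 0], [0, 0, 0], [0, 0, 0], [0, 0, 0], [0, 0, 0], [0, 0, 0], [0, 0, 0]]'

```text
t: 15.93
eef_pos: [0.4647, -0.0264, 0.2202]
tcp_rot: [1.387, 2.818, 0.001]
ft_force: [0.1, 0.3, -1.0]
opening: 0.0857
```

Run:
```python
from h import *
I=[]
for n,wc in(("scene",(254,310)),("top",(578,250))):
    c=camera(n); P=cloud(c); u,v=int(wc[0]*.64),int(wc[1]*.64)
    I.append(cv2.resize(c["frame"][v-60:v+60,u-60:u+60,::-1],(400,400),interpolation=cv2.INTER_CUBIC))
    X=P[(np.hypot(P[...,0]-.58,P[...,1]+.217)<.035)&(P[...,2]>.13)&(P[...,2]<.16)]
    if len(X)<20: print(n,len(X)); continue
    A=np.c_[X[:,:2]-X[:,:2].mean(0),np.ones(len(X))]; k=np.linalg.lstsq(A[abs(X[:,2]-np.median(X[:,2]))<.004],X[abs(X[:,2]-np.median(X[:,2]))<.004][:,2],rcond=None)[0]
    print(n,len(X),"boss",cv2.minAreaRect((X[:,:2]*1000).astype(np.float32)),"top z",np.median(X[:,2]),"tilt",k[:2])
cv2.imwrite("pics/end.png",np.hstack(I))
```

```text
scene 270 boss ((581.862060546875, -218.52394104003906), (42.755157470703125, 39.99158477783203), 37.84825897216797) top z 0.14034035324407285 tilt [-0.01965947 -0.00186265]
top 0
```

View pics/end.png

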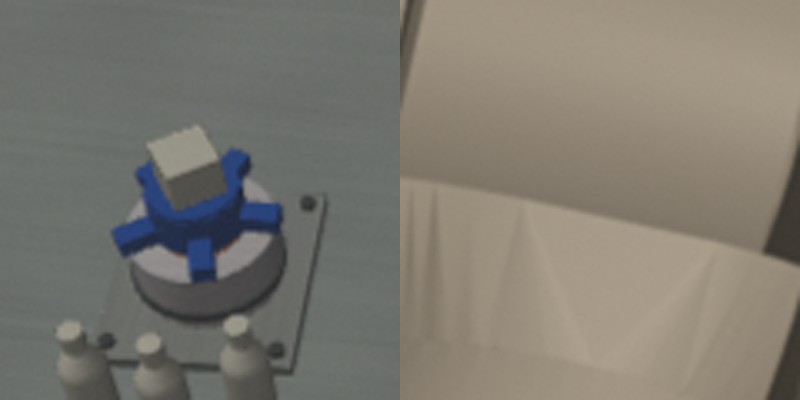

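The scene half shows the wheel level on the drive at about (200,215), the collar hidden beneath it and the three bottles upright at (80,360), (155,370) and (245,355). The boss top reads 140.3 mm, plus the roughly 1.1 mm the camera read low before, against 142 mm nominal.

```bash
python3 -c "
from h import *
print(r.sign_off())"
```

```text
the job is handed in; nothing more can be done
None
```

The large blue star wheel is on the splined shaft, pushed down to a firm stop and released. I handed the job in at about 16 s; no verdict was reported.

**How it went**
- **Grasp:** The first grasp closed above the boss without touching it. The real fingertips sit about 40 mm farther back than the stated tool frame says. I re-measured them in the depth image and gripped again lower.
- **Meshing:** I read the spline angle from the images and turned the wheel about 3° to match. The keys dropped in without resistance, so I did no rocking.
- **Seating:** The collar was reached at the expected height. I pushed until the force rose to about 18 N with no further movement, then released.

**Last checks**
- **Height:** The stop came at a computed underside of about 70 mm, which is the seat height. The boss top reads 140.3 mm in the scene camera, which had been reading about 1.1 mm low; fully home would be 142 mm.
- **Axis:** The wheel is within about 1.5 mm of the measured shaft axis, within the limit of 4 mm.
- **Tilt:** The depth image shows about 0.02 rad, within the limit of 0.06 rad and near the noise level.
- **Surroundings:** All three bottles stand upright and the gripper is clear. The wrench was not in the final picture, but the arm did not go near it.
- **Not checked:** The arm blocked the top camera at the end, so the final pose rests on the scene camera and the arm's own readings.

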